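# Take the rubber roller out of the shell-washing stand

## Task

Flip the stand's cam lever open and leave it open. Then take the rubber roller out of its stand: lift its axle out of the seats, bring it forward and lower it out of the open bottoms of the slots, keeping hold of it all the way. Set it down lengthwise in the shallow white tray (do not drop it in), let go, and leave the things standing around undisturbed.

Things in the scene. Friction and masses are not known exactly. Their poses are not given: they have to be found in the camera images.
- stand: Fixed stand: white base plate 160 x 210 x 12 mm and two upright aluminium cheek plates with slots that carry the roller, each 10 mm thick, 75 to 85 mm either side of the middle. Origin on the table straight below the seated axle, midway between the cheeks; z up, -x its front (towards the robot), y along the roller. Cheeks reach x -42 to +50 and 50 mm above the seated axle.
- seat (a point): Middle of the axle line of the seated roller, 175 mm above the table; axes as the stand. Offsets from it in mm: seat x -8 to 8, floor z -7; in front of it a lip x -14 to -8, top at z -1; in front of that the vertical slot x -32 to -14, open below at z -60; ceiling of all z +22. So the axle must rise 7 to 14, come forward 23, then go down past the mouth.
- mouth (a point): Middle of the open lower ends of the two slots, 23 mm in front of the seat and 60 mm below it; axes as the stand. An axle centre over 7 mm below it is free and can come forward beneath the front legs of the slots (10 mm thick, 32 to 42 mm in front of the seat). Between the cheeks stands only a low tie plate, top 103 mm below the seat.
- pipe (a point): Middle of the grey rinse pipe, 24 mm thick, along the stand's y, 70 mm behind the seat and 160 mm above it, on uprights (30 mm wide) at the rear of the cheeks. A gripper coming straight down with fingers before and behind the roller meets it: lean the gripper's body 25 to 40 degrees to the stand's front.
- roller: Loose black rubber roller, about 0.5 kg: body 52 mm in diameter and 136 mm long with a steel axle 14 mm in diameter and 196 mm long through it. Origin at the middle of its axis, y along the axle. It rests by its axle in the two seats, free to turn.
- lever (a joint): Cam lever angle, rad. 0 closed (starts 0 to 0.12): its nose stands 2 mm over the left (+y) axle end, so the axle cannot be lifted out. It opens by swinging the grip up and over to the rear (stand's +x); open from 1.2, stop at 1.5. Stiff hinge (0.15 N m), stays where it is left.
- lever_grip (a point): Middle of the lever's black round cross grip, 16 mm thick, 52 mm long along y, standing out sideways from the lever's end, 118 mm left (+y) of the stand's middle. It moves on a circle of 85 mm radius about the hinge axis; at lever angle 0 it leans 0.75 rad forward (-x) of upright, at 1.5 0.75 rad to the rear.
- lever_pivot (a point): Pivot of the lever on the outside of the left cheek: 92 mm to the left (+y) of the stand's middle, 37 mm straight above the seated axle. The hinge axis is parallel to the stand's y.
- tray: Fixed shallow white plastic tray, 160 mm (x) by 260 mm (y) outside, 30 mm high, walls and floor 5 mm thick. Origin in the middle of its underside, z up. The roller is to lie along its y with its axis about 31 mm above the table.
- jar: Bystander: clear jar with a black lid, 68 mm wide, 100 mm high; origin at the middle of its underside.
- beaker: Bystander: white plastic beaker, 76 mm wide, 90 mm high; origin at the middle of its underside.
- mussel: Bystander: dark mussel shell, about 105 x 42 x 38 mm; origin at the middle of its underside.
Things that resemble listed ones, but are neither listed nor needed, are in the scene too. What is meant by the roller is not green, orange or pink, and is the larger of those in its own colour.

How it is judged:
By the outcome, as a careful person would: the job done as asked, in the order asked, and still so for the second after the job is handed in, with the robot touching nothing.
It also fails if it takes over 72 s, if anything falls off the work surface, if the arm or the gripper's body presses on something with over 40 N, if the wrist force passes 120 N, or if a joint passes its speed limit or range.

## Robot

A 7-joint arm with a two-finger parallel gripper is mounted at the origin on the work surface. World frame = base frame: x ahead of the robot, y to its left, z up, the work surface at z = 0. Lengths are in m, angles in rad, forces in N, time in s.
With the tool pointing down it reaches from about 0.425 to 0.975 m from the base axis. Payload 16.7 kg.
Tool frame: the origin (TCP) lies midway between the tips of the shut fingers; the grasp point (between the pads) lies 19 mm behind it (env.hold_point_z is the distance from the TCP to the grasp point, in m); z points along the fingers, y is the direction in which the jaws open and shut (so a half turn about z gives the same grasp; the last joint's range is limited). The gripper opens to 85 mm and grips with 20 to 120 N. Pads are 22 mm wide; open, the fingers measure 114 mm over their backs; the gripper's body (76 mm by 85 mm) begins 54 mm behind the grasp point. The pads swing forward as they close: fully open they stand 13 mm farther back than shut.
Start: joints at [-1.44, 0.426, 0.074, 1.606, -0.034, 1.111, -0.067], TCP at [0.187, 0.649, 0.231] pointing down, gripper open.
Joint ranges: [-2.85, 2.85], [-0.5, 2.14], [-1.23, 1.37], [0.21, 2.46], [-1.02, 4.16], [0.16, 2.05], [-2.73, 2.73]. Speed limits (rad/s): [1.89, 1.89, 2.39, 2.39, 3.01, 3.01, 3.01].

## Interface

Orientations are given as a unit quaternion [x, y, z, w].
In Python, from bench import env, vision, job, spotter gives the robot as it stands. The module is installed in compiled form; this text tells all that it offers.
- The arm moves only by the tool jog_arm, never from a script. Its argument "motion" is a list that holds one entry, the list of rows, each a list of 7 numbers: the shift along the tool's x, y, z in cm, then the turn, a rotation vector about the tool's x, y, z in degrees, then the closure in counts, from 0 (fully open) to 255 (shut). A call has 1 to 10 rows; each row shifts and turns the commanded pose from where the row before left it, along the tool's axes as they then stand; what a row does not reach is not made up. A row lasts 1/12 s, in which the tool goes at most 41.7 mm and 7.16 degrees, less where a joint would pass 70% of its speed; a pose out of reach is approached as far as the arm can. A call with a gripper value outside its range is refused whole. The fingers move at their own pace and stop on an object; "newtons" is the grip in N (left out, the last holds). Time passes only in rows, so rows that do not move let the fingers close. It gives the time, the measured TCP pose, the force and the opening at its end, in the units of the state.
- env.get_state(): the state, without advancing time (a new reading comes with each control period).
- vision.snapshot(name): name is "scene" or "top"; returns (picture, depth): 420x560x3 uint8, red, green, blue; 420x560 float32, m along the optical axis (not along the pixel's ray), 0 where there is no reading.
- vision.calibration(name): a dict with "fov_y" (degrees; the focal length in pixels is half the picture's height over the tangent of half this angle, whatever the lens; pixels are square), "cx", "cy" (the principal point, pixels), "k1" (the pictures are not rectified: a ray, as slopes to the right and down, at radius r is drawn at 1 + k1 r^2 times it, then the intrinsics apply), "world_from_camera" (4x4, takes a point from camera to world coordinates). Camera axes: x right, y down, z forward; pixel columns grow to the right and rows downward; lengths in m; the calibration is good to about 2 mm. A picture is of the moment at which its call begins. calibration takes no time and is no camera call.
- job.sign_off(): hands the job in, once; it reports no verdict.
Trained networks look in the newest picture that a camera, given by its name, has taken for a name from the list of things; names that differ only in an ending like _2 or _b are one class to them, and where a whole thing is asked for, a point or a joint stands for the part that bears it (a point fixed in the world has none). Each returns a list of dicts, best first, with "score" (0 to 1); they miss things now and then, are a little off and sometimes report something else, mostly with a low value. They report only what shows in the picture. A call takes as long as a camera call. They do not tell look-alikes from the thing itself.
- spotter.boxes_of(camera, name): "point" ([x, y, z] in m, in world coordinates, good to about 4 mm: the middle of the surface that is visible of it).
- spotter.pinpoint(camera, name): "point" ([x, y, z] in m, in world coordinates, good to about 4 mm: a listed point, or the origin of a listed thing).
The state is a dict: "time_s": time; "q": joint angles; "joint_velocities": joint speeds; "tau": joint torques, N m; "eef_pos": TCP position; "ee_rot": TCP orientation; "contact_force": force on the tool from outside, world axes, zero at the start; "wrist_torque": the same for the moment, N m; "opening": finger opening in m.
Only numpy, scipy, OpenCV 4.12 (cv2) and the standard library are available. Lean on these libraries where they do the work, as an engineer would, in place of code of your own. Each camera call takes 0.05 s, during which the arm holds its last target.

## Working session

There is one attempt and no reset: what is moved stays moved. The work goes in short steps, Python scripts to look and compute and a tool call to move; the robot and the scene stay as the last step left them, time stands still between calls to the robot, and variables do not carry over. Pictures are saved under pics/ and viewed, and the job is handed in when it is done.

Besides the shell and the picture viewer there is one more tool, called after "Request:" in YAML: its name, and indented under it one key for each argument. jog_arm: Moves the arm, as the interface text tells. Its arguments: {"type":"object","properties":{"motion":{"type":"array","items":{"type":"array","items":{"type":"array","items":{"type":"number"}}}},"newtons":{"type":"number"}},"required":["motion"]}

```bash
mkdir -p pics; ls
cat > h.py <<'E'
import numpy as np, cv2
from scipy.spatial.transform import Rotation as R
from bench import env, vision, job, spotter
def snap(n,f):
    p,d=vision.snapshot(n); cv2.imwrite('pics/'+f+'.png',cv2.cvtColor(p,cv2.COLOR_RGB2BGR)); np.save('pics/'+f+'.npy',d); return p,d
def deproj(n,u,v,z):
    c=vision.calibration(n); f=210/np.tan(np.radians(c['fov_y'])/2)
    xd=np.array([(u-c['cx'])/f,(v-c['cy'])/f],float)
    rd=np.hypot(*xd); r=rd
    for _ in range(20): r=rd/(1+c['k1']*r*r)
    s=xd*(r/rd if rd>0 else 1)
    T=np.array(c['world_from_camera']); return (T@np.array([s[0]*z,s[1]*z,z,1]))[:3]
def proj(n,P):
    c=vision.calibration(n); f=210/np.tan(np.radians(c['fov_y'])/2)
    q=np.linalg.inv(np.array(c['world_from_camera']))@np.append(P,1); s=q[:2]/q[2]; s=s*(1+c['k1']*(s@s))
    return s*f+[c['cx'],c['cy']]
def st():
    s=env.get_state(); 
    for k in s: print(k,np.round(s[k],4))
E
python3 - <<'E'
from h import *
st(); print(env.hold_point_z)
for n in ['scene','top']:
    snap(n,n+'0'); print(n, vision.calibration(n))
    for t in ['seat','mouth','pipe','roller','lever_grip','lever_pivot','tray','stand','jar','beaker','mussel','lever']:
        try: print(t,[(np.round(x['point'],3).tolist(),round(x['score'],2),proj(n,x['point']).astype(int).tolist()) for x in spotter.pinpoint(n,t)][:4])
        except Exception as e: print(t,e)
E
```

```text
pics
time_s 0.0
q [-1.4395  0.4267  0.0738  1.6066 -0.0341  1.1108 -0.0671]
joint_velocities [-0.001   0.0006 -0.0004 -0.0019 -0.0007  0.0011 -0.0002]
tau [ 1.40000e-03 -9.49785e+01  3.76160e+00 -4.63528e+01  1.93000e-02
  9.90000e-03  0.00000e+00]
eef_pos [0.187  0.6482 0.2306]
ee_rot [ 1.400e-01  9.902e-01 -7.000e-04 -1.000e-04]
contact_force [-0.068  -0.3178  0.0293]
wrist_torque [-0.0026 -0.0223 -0.0483]
opening 0.0855
0.0187
scene {'fov_y': 53.27879965508064, 'cx': 280.12263540312586, 'cy': 206.710381282881, 'k1': 0.041574972544115116, 'world_from_camera': array([[ 0.14432439,  0.7517096 , -0.64350847,  1.23413559],
       [ 0.98952145, -0.10686706,  0.09709131, -0.01760972],
       [ 0.00421461, -0.65077808, -0.7592563 ,  1.01768105],
       [ 0.        ,  0.        ,  0.        ,  1.        ]])}
seat [([0.592, 0.437, 0.001], 0.65, [400, 251]), ([0.558, 0.13, 0.173], 0.61, [297, 216])]
mouth [([0.538, 0.116, 0.112], 0.97, [290, 225])]
pipe [([0.626, 0.145, 0.335], 0.7, [312, 193])]
roller [([0.565, 0.13, 0.176], 0.86, [297, 217]), ([0.37, -0.077, 0.016], 0.86, [220, 209]), ([0.
[... 1178 characters left out ...]
19], 0.85, [282, 271]), ([0.279, -0.27, 0.028], 0.75, [398, 287]), ([0.337, 0.338, 0.027], 0.74, [215, 272]), ([0.373, -0.076, 0.017], 0.68, [339, 259])]
lever_grip [([0.472, 0.222, 0.278], 0.52, [241, 228]), ([0.748, -0.138, 0.002], 0.42, [354, 150])]
lever_pivot [([0.528, 0.218, 0.209], 0.74, [245, 210])]
tray [([0.534, -0.284, -0.003], 0.84, [398, 211]), ([0.528, 0.219, 0.212], 0.42, [245, 210])]
stand [([0.559, 0.132, -0.0], 0.88, [277, 206])]
jar [([0.748, -0.141, 0.001], 0.9, [355, 150])]
beaker [([0.786, 0.095, 0.001], 0.62, [287, 140])]
mussel [([0.591, 0.436, 0.0], 0.73, [188, 198])]
lever it knows: beaker, jar, lever_grip, lever_pivot, mouth, mussel, pipe, roller, seat, stand, tray
```

View pics/scene0.png

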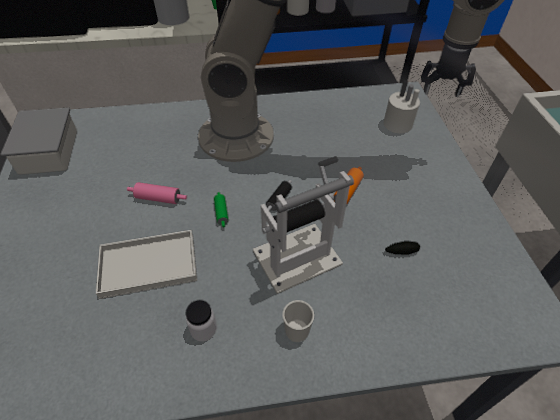

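View pics/top0.png

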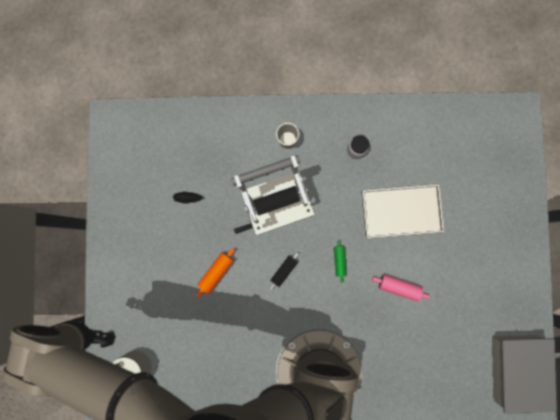

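In the top view the black roller seated in the stand is at (275,199). The small black roller at (285,270) on the table is the look-alike, along with the orange (216,272), green (340,261) and pink (403,288) ones. The seated one is larger and black, so it fits the description. Next I'll confirm that in a crop and refine the stand pose from depth.

Run:
```python
from h import *
a=cv2.imread('pics/top0.png')[140:300,180:340]; b=cv2.imread('pics/scene0.png')[140:300,230:390]
cv2.imwrite('pics/crop0.png',np.hstack([cv2.resize(x,(400,400),interpolation=cv2.INTER_CUBIC) for x in (a,b)]))
for n in ['top','scene']:
    d=np.load(f'pics/{n}0.npy')
    pts=np.array([deproj(n,u,v,d[v,u]) for v in range(140,300) for u in range(180,350) if d[v,u]>0])
    np.save(f'pics/pts_{n}.npy',pts)
    m=(pts[:,0]>.45)&(pts[:,0]<.72)&(pts[:,1]>0)&(pts[:,1]<.3)
    p=pts[m]
    print(n,np.histogram(p[:,2],np.arange(-.01,.37,.01)))
    q=p[p[:,2]>.32]; c=q.mean(0); w,v=np.linalg.eigh(np.cov(q[:,:2].T)); print('pipe',c,len(q),q.min(0),q.max(0),np.degrees(np.arctan2(*v[:,1])))
    q=p[abs(p[:,2]-.012)<.005]; r=cv2.minAreaRect((q[:,:2]*1000).astype(np.float32)); print('plate',r)
    q=p[abs(p[:,2]-.225)<.005]; print('cheektop',len(q),q.mean(0) if len(q) else '', cv2.minAreaRect((q[:,:2]*1000).astype(np.float32)) if len(q) else '')
    q=pts[(pts[:,0]>.43)&(pts[:,0]<.54)&(pts[:,1]>.19)&(pts[:,1]<.28)&(pts[:,2]>.25)&(pts[:,2]<.31)]; print('grip',len(q),q.mean(0),q.min(0),q.max(0))
    T=(pts) 
    d0=d
    tp=np.array([deproj(n,u,v,d[v,u]) for v in range(160,310) for u in (range(350,460) if n=='top' else range(80,215)) if d[v,u]>0])
    q=tp[(tp[:,2]>.022)&(tp[:,2]<.04)&(abs(tp[:,0]-.53)<.11)&(abs(tp[:,1]+.286)<.16)]; print('tray',cv2.minAreaRect((q[:,:2]*1000).astype(np.float32)), len(q))
```

```text
Traceback (most recent call last):
  File "h.py", line 7, in deproj
    c=vision.calibration(n); f=210/np.tan(np.radians(c['fov_y'])/2)
ValueError: time passes only in moves, steps and waits
```

View pics/crop0.png

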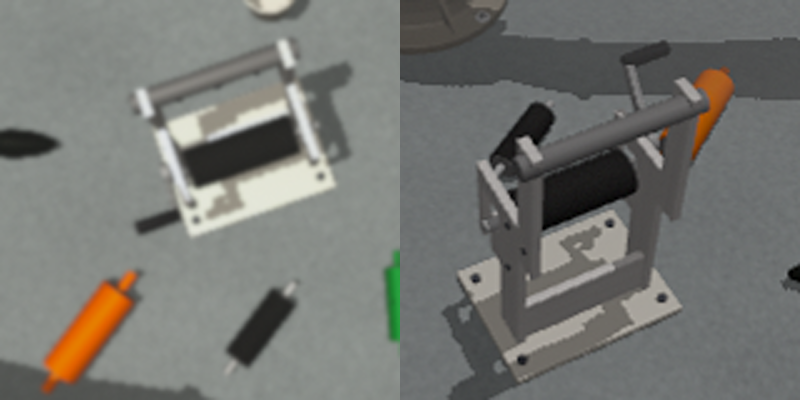

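The crop confirms the larger black roller sits in the stand at top (275,199) and the smaller black one lies loose in front of it. Next I cache the calibration and fit.

```bash
python3 - <<'E'
s=open('h.py').read()
s=s.replace("vision.calibration(n)","cal(n)").replace("def snap","_C={}\ndef cal(n):\n    if n not in _C: _C[n]=vision.calibration(n)\n    return _C[n]\ndef snap",1)
open('h.py','w').write(s)
E
cat > fit.py <<'E'
from h import *
for n in ['top','scene']:
    d=np.load(f'pics/{n}0.npy')
    pts=np.array([deproj(n,u,v,d[v,u]) for v in range(140,300) for u in range(180,350) if d[v,u]>0])
    np.save(f'pics/pts_{n}.npy',pts)
    m=(pts[:,0]>.45)&(pts[:,0]<.72)&(pts[:,1]>0)&(pts[:,1]<.3)
    p=pts[m]
    q=p[p[:,2]>.32]; c=q.mean(0); w,v=np.linalg.eigh(np.cov(q[:,:2].T)); print(n,'pipe',c,len(q),q.min(0),q.max(0),np.degrees(np.arctan2(*v[:,1])))
    q=p[abs(p[:,2]-.012)<.005]; print('plate',cv2.minAreaRect((q[:,:2]*1000).astype(np.float32)))
    q=p[abs(p[:,2]-.225)<.005]; print('cheektop',len(q), cv2.minAreaRect((q[:,:2]*1000).astype(np.float32)) if len(q) else '')
    q=pts[(pts[:,0]>.43)&(pts[:,0]<.54)&(pts[:,1]>.19)&(pts[:,1]<.28)&(pts[:,2]>.25)&(pts[:,2]<.31)]; print('grip',len(q),q.mean(0),q.min(0),q.max(0))
    tp=np.array([deproj(n,u,v,d[v,u]) for v in range(160,310) for u in (range(350,460) if n=='top' else range(80,215)) if d[v,u]>0])
    q=tp[(tp[:,2]>.022)&(tp[:,2]<.04)&(abs(tp[:,0]-.53)<.11)&(abs(tp[:,1]+.286)<.16)]; print('tray',cv2.minAreaRect((q[:,:2]*1000).astype(np.float32)), len(q))
E
python3 fit.py
```

```text
top pipe [0.62465352 0.1507229  0.34504745] 659 [0.5811803  0.05963149 0.32042745] [0.66631673 0.24325151 0.35482014] -18.5310774244975
plate ((585.3289794921875, 152.53244018554688), (264.41644287109375, 296.7405090332031), 0.7435616254806519)
cheektop 231 ((574.9649658203125, 139.4969940185547), (117.07722473144531, 181.08326721191406), 18.524612426757812)
grip 128 [0.4772856  0.21642765 0.28045912] [0.45956548 0.19328238 0.25045015] [0.50893253 0.24378852 0.2919811 ]
tray ((534.868408203125, -289.607177734375), (160.86485290527344, 261.9419860839844), 3.916193962097168) 403
scene pipe [0.63304619 0.14466556 0.34158004] 950 [0.5818203  0.05934612 0.3200974 ] [0.66761457 0.23625522 0.35163839] -18.72742368205199
plate ((598.87109375, 142.69383239746094), (223.1920166015625, 210.90785217285156), 18.709115982055664)
cheektop 260 ((577.4146118164062, 141.7843017578125), (123.28668212890625, 182.87625122070312), 18.416282653808594)
grip 182 [0.48298746 0.21418091 0.27489188] [0.4625849  0.19447091 0.25030136] [0.50886991 0.2454559  0.2869596 ]
tray ((534.700927734375, -289.8285827636719), (166.16787719726562, 259.2744445800781), 3.8500046730041504) 724
```

```bash
cat > fit2.py <<'E'
from h import *
from scipy.optimize import least_squares
yaw=np.radians(18.5); o=np.array([.560,.128,.175])
Rz=R.from_euler('z',yaw).as_matrix()
for n in ['top','scene']:
    p=(np.load(f'pics/pts_{n}.npy')-o)@Rz*1000
    def cyl(q,r,x0):
        f=lambda a: np.hypot(q[:,0]-a[0]-a[2]*q[:,1],q[:,2]-a[1])-r
        s=least_squares(f,[*x0,0],loss='soft_l1',f_scale=2); return np.round(s.x,3),len(q),np.round(np.std(s.fun),2)
    q=p[(abs(p[:,1])<65)&(abs(p[:,2]-160)<25)&(abs(p[:,0]-70)<25)]; print(n,'pipe',cyl(q,12,(70,160)))
    q=p[(abs(p[:,1])<62)&(abs(p[:,2])<35)&(abs(p[:,0])<35)]; print('roller',cyl(q,26,(0,0)), q[:,1].min(),q[:,1].max())
    q=p[(abs(p[:,2]-50)<4)&(p[:,0]>-35)&(p[:,0]<40)]; 
    print('cheek y L',np.percentile(q[q[:,1]>0,1],[2,50,98]),'R',np.percentile(q[q[:,1]<0,1],[2,50,98]), 'x',q[:,0].min(),q[:,0].max())
    q=p[(abs(p[:,2]-50)<4)]; print(q[:,0].min(),q[:,0].max())
    q=p[(p[:,1]>95)&(p[:,1]<150)&(p[:,2]>85)&(p[:,2]<130)&(p[:,0]<0)]; print('grip',len(q),q.min(0),q.max(0),cyl(q,8,(-58,100)))
    q=p[(p[:,2]>128)]; print('pipe y',q[:,1].min(),q[:,1].max())
E
python3 fit2.py
```

```text
top pipe (array([ 7.10520e+01,  1.60411e+02, -2.00000e-03]), 430, np.float64(2.09))
roller (array([1.39 , 0.107, 0.002]), 702, np.float64(2.35)) -61.90294462244466 61.9659766481021
cheek y L [75.64038649 81.57180286 95.7730113 ] R [-83.99744247 -79.38478668 -74.56449972] x -34.692581880920265 39.76262234401426
-40.724165088959325 76.29306100590098
grip 93 [-61.24057549  95.24774616  89.67728009] [-31.7598178  140.73902137 116.98109982] (array([-5.32280e+01,  1.03321e+02,  3.00000e-03]), 93, np.float64(2.73))
pipe y -94.00651332952818 95.58840742444964
scene pipe (array([7.03620e+01, 1.58898e+02, 2.00000e-03]), 598, np.float64(1.27))
roller (array([ 0.3  , -0.956, -0.   ]), 724, np.float64(1.52)) -61.50068168940495 61.96390983411429
cheek y L [75.76340093 81.95793517 95.77585524] R [-83.2618188  -78.9071348  -73.55622568] x -34.75101930662903 39.550321729456854
-40.87730615327459 81.261760345629
grip 105 [-61.09491435  95.86280406  87.54547528] [-33.0657017  141.39757403 111.9595986 ] (array([-5.15940e+01,  1.01414e+02, -2.10000e-02]), 105, np.float64(2.63))
pipe y -93.67396593762761 92.73272125889699
```

```bash
cat >> h.py <<'E'
YAW=np.radians(18.5); O=np.array([.561,.129,.175]); RS=R.from_euler('z',YAW)
TYAW=np.radians(3.9); TO=np.array([.535,-.2895,0]); RT=R.from_euler('z',TYAW)
def ori(lean,fr=RS):
    l=np.radians(lean); c,s=np.cos(l),np.sin(l)
    return fr*R.from_matrix(np.array([[0,c,s],[1,0,0],[0,s,-c]]))
def P(mm,fr=RS,o=O): return o+fr.apply(np.array(mm)/1000.)
def tcp(mm,lean,back,fr=RS,o=O):  # TCP so that the point mm lies 'back' mm behind TCP
    r=ori(lean,fr); return P(mm,fr,o)+r.apply([0,0,back/1000.]), r
def cur():
    s=env.get_state(); return np.array(s['eef_pos']),R.from_quat(s['ee_rot']),s
def plan(pc,rc,pt,rt,n=None):
    rel=rc.inv()*rt; rv=rel.as_rotvec(); dp=rc.inv().apply(pt-pc)
    k=n or int(max(np.ceil(np.degrees(np.linalg.norm(rv))/6.5),np.ceil(np.linalg.norm(dp)/.035),1))
    M=sum(R.from_rotvec(rv*i/k).as_matrix() for i in range(k))
    v=np.linalg.solve(M,dp)
    print('rows',k,'cm',np.round(v*100,3),'deg',np.round(np.degrees(rv/k),3))
    return k,v,rv/k
def run(p,r,v,rv,k):
    for _ in range(k): p=p+r.apply(v); r=r*R.from_rotvec(rv)
    return p,r
def rep():
    p,r,s=cur(); 
    e=(RS.inv().apply(p-O)*1000).round(1)
    z=RS.inv().apply(r.apply([0,0,1])); x=RS.inv().apply(r.apply([1,0,0]))
    print('t',round(s['time_s'],2),'p',p.round(4),'stand',e,'lean',np.degrees(np.arctan2(z[0],-z[2])).round(2),'xt',x.round(3),'F',np.round(s['contact_force'],1),'op',round(s['opening'],4),'q',np.round(s['q'],2))
E
python3 - <<'E'
from h import *
rep()
p,r,s=cur()
p1=p+[0,0,.1]
th=.07; a=.75-th; g=[-85*np.sin(a),122,37+85*np.cos(a)]; print('grip',g)
L=38
pt,rt=tcp(g,L,13); pre=pt-rt.apply([0,0,.09]); print('pre',pre,'grasp',pt)
k,v,w=plan(p1,r,pre,rt)
for i in range(k+1): 
    q,rr=run(p1,r,v,w,i); print(q.round(3),end=' ')
E
```

```text
t 1.2 p [0.1871 0.6485 0.2313] stand [-189.8  611.3   56.3] lean -0.0 xt [-0.823  0.568  0.   ] F [ 0.8 -0.3 -0.9] op 0.0856 q [-1.44  0.43  0.07  1.61 -0.03  1.11 -0.07]
grip [np.float64(-53.44740704156982), 122, np.float64(103.09368109382888)]
pre [0.42664722 0.21269425 0.33877051] grasp [0.47919339 0.23027595 0.26784954]
rows 15 cm [-3.247 -1.141 -0.229] deg [-2.33  -1.224  3.553]
[0.187 0.649 0.331] [0.215 0.629 0.334] [0.242 0.607 0.336] [0.267 0.583 0.339] [0.291 0.558 0.341] [0.312 0.532 0.344] [0.333 0.504 0.346] [0.351 0.475 0.347] [0.367 0.444 0.349] [0.382 0.413 0.35 ] [0.394 0.381 0.35 ] [0.405 0.348 0.349] [0.413 0.315 0.348] [0.42  0.281 0.346] [0.424 0.247 0.343] [0.427 0.213 0.339]
```

Request:
jog_arm:
  motion:
    - [[0, 0, -2.5, 0, 0, 0, 0], [0, 0, -2.5, 0, 0, 0, 0], [0, 0, -2.5, 0, 0, 0, 0], [0, 0, -2.5, 0, 0, 0, 0], [-3.25, -1.14, -0.23, -2.33, -1.22, 3.55, 140], [-3.25, -1.14, -0.23, -2.33, -1.22, 3.55, 140], [-3.25, -1.14, -0.23, -2.33, -1.22, 3.55, 140], [-3.25, -1.14, -0.23, -2.33, -1.22, 3.55, 140], [-3.25, -1.14, -0.23, -2.33, -1.22, 3.55, 140], [-3.25, -1.14, -0.23, -2.33, -1.22, 3.55, 140]]
  newtons: 40

```text
time_s: 2.03
eef_pos: [0.3342, 0.5025, 0.3459]
ee_rot: [0.32, 0.937, 0.112, 0.08]
contact_force: [1.0, -0.2, 0.0]
opening: 0.0386
```

Request:
jog_arm:
  motion:
    - [[-3.25, -1.14, -0.23, -2.33, -1.22, 3.55, 140], [-3.25, -1.14, -0.23, -2.33, -1.22, 3.55, 140], [-3.25, -1.14, -0.23, -2.33, -1.22, 3.55, 140], [-3.25, -1.14, -0.23, -2.33, -1.22, 3.55, 140], [-3.25, -1.14, -0.23, -2.33, -1.22, 3.55, 140], [-3.25, -1.14, -0.23, -2.33, -1.22, 3.55, 140]]

```text
time_s: 2.53
eef_pos: [0.4143, 0.3132, 0.3486]
ee_rot: [0.482, 0.835, 0.217, 0.155]
contact_force: [0.6, -1.2, 1.1]
opening: 0.0385
```

Run:
```python
from h import *
rep()
p,r,s=cur()
a=.68; g=[-85*np.sin(a),122,37+85*np.cos(a)]
pt,rt=tcp(g,38,13); pre=pt-rt.apply([0,0,.09])
plan(p,r,pre,rt)
```

```text
t 2.53 p [0.4143 0.3132 0.3486] stand [-80.6 221.2 173.6] lean 30.83 xt [-0.186  0.981 -0.05 ] F [ 0.6 -1.2  1.1] op 0.0385 q [-1.24 -0.23  0.25  2.18  0.48  0.78 -0.74]
rows 3 cm [-3.187 -1.145 -0.225] deg [-2.287 -1.233  3.494]
```

Request:
jog_arm:
  motion:
    - [[-3.19, -1.14, -0.23, -2.29, -1.23, 3.49, 140], [-3.19, -1.14, -0.23, -2.29, -1.23, 3.49, 140], [-3.19, -1.14, -0.23, -2.29, -1.23, 3.49, 140], [0, 0, 2, 0, 0, 0, 140], [0, 0, 2, 0, 0, 0, 140], [0, 0, 0, 0, 0, 0, 140]]

```text
time_s: 3.03
eef_pos: [0.4502, 0.2211, 0.3056]
ee_rot: [0.552, 0.769, 0.262, 0.19]
contact_force: [-1.2, 0.0, -1.4]
opening: 0.0384
```

Run:
```python
from h import *
rep()
p,r,s=cur()
a=.68; g=[-85*np.sin(a),122,37+85*np.cos(a)]
pt,rt=tcp(g,38,13)
plan(p,r,pt,rt)
for n in ['scene','top']:
    img,_=snap(n,n+'1'); c=proj(n,P(g)); u,v=c.astype(int); print(c, [ (x['point'],x['score']) for x in spotter.pinpoint(n,'lever_grip')])
    b=cv2.cvtColor(img[v-60:v+60,u-60:u+60],cv2.COLOR_RGB2BGR); b=cv2.resize(b,(400,400),interpolation=cv2.INTER_CUBIC); cv2.circle(b,(200,200),3,(0,0,255),-1)
    cv2.imwrite(f'pics/c1{n}.png',b)
cv2.imwrite('pics/c1.png',np.hstack([cv2.imread('pics/c1scene.png'),cv2.imread('pics/c1top.png')]))
```

```text
t 3.03 p [0.4502 0.2211 0.3056] stand [-75.9 122.5 130.6] lean 37.79 xt [-0.002  1.    -0.002] F [-1.2  0.  -1.4] op 0.0384 q [-1.08 -0.29  0.25  2.36  0.72  0.58 -1.01]
rows 2 cm [-0.022  0.044  2.422] deg [-0.103  0.019  0.087]
[330.60188244 160.70675569] [([0.4706, 0.2253, 0.2775], 0.6)]
[239.81212208 228.72055039] [([0.4747, 0.2243, 0.2788], 0.45)]
```

View pics/c1.png

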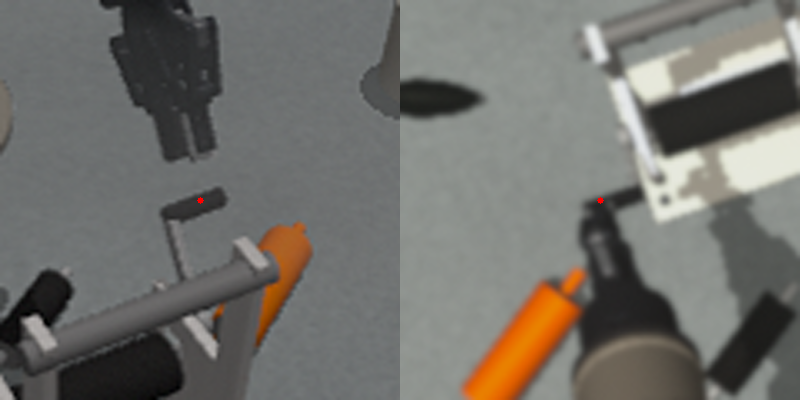

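Request:
jog_arm:
  motion:
    - [[0, 0.05, 1.6, 0, 0, 0, 140], [0, 0, 1.6, 0, 0, 0, 140], [0, 0, 1.6, 0, 0, 0, 140], [0, 0, 0, 0, 0, 0, 190], [0, 0, 0, 0, 0, 0, 190], [0, 0, 0, 0, 0, 0, 190]]

```text
time_s: 3.73
eef_pos: [0.4778, 0.2316, 0.2704]
ee_rot: [0.551, 0.769, 0.263, 0.19]
contact_force: [-1.2, -0.4, -1.4]
opening: 0.0215
```

Run:
```python
from h import *
rep()
p,r,s=cur()
G=lambda t:np.array([-85*np.sin(.75-t),122,37+85*np.cos(.75-t)])
for L in [38]:
    pt,rt=tcp(G(.07),L,13); plan(p,r,pt,rt)
    ts=np.linspace(.07,1.5,13); q=[tcp(G(t),38,13)[0] for t in ts]
    for i in range(12): print(round(ts[i+1],2),(rt.inv().apply(q[i+1]-q[i])*100).round(2))
```

```text
t 3.73 p [0.4778 0.2316 0.2704] stand [-46.4 123.7  95.4] lean 37.88 xt [-0.003  1.    -0.002] F [-1.2 -0.4 -1.4] op 0.0215 q [-1.05 -0.17  0.29  2.36  0.79  0.44 -1.06]
rows 1 cm [-0.172 -0.085  0.26 ] deg [-0.122 -0.029  0.22 ]
0.19 [0.   1.01 0.04]
0.31 [0.   1.   0.16]
0.43 [-0.    0.97  0.28]
0.55 [0.   0.93 0.39]
0.67 [0.   0.88 0.5 ]
0.78 [-0.    0.81  0.6 ]
0.9 [0.   0.74 0.7 ]
1.02 [0.   0.65 0.78]
1.14 [-0.    0.55  0.85]
1.26 [0.   0.45 0.91]
1.38 [-0.    0.33  0.96]
1.5 [0.   0.22 0.99]
```

Request:
jog_arm:
  motion:
    - [[0, 1.0, 0.2, 0, 0, 0, 190], [0, 1.0, 0.2, 0, 0, 0, 190], [0, 0.97, 0.28, 0, 0, 0, 190], [0, 0.93, 0.39, 0, 0, 0, 190], [0, 0.88, 0.5, 0, 0, 0, 190]]

```text
time_s: 4.15
eef_pos: [0.5228, 0.2471, 0.2881]
ee_rot: [0.551, 0.769, 0.264, 0.19]
contact_force: [-2.6, -1.0, 0.1]
opening: 0.0218
```

Run:
```python
from h import *
rep()
p,r,s=cur()
G=lambda t:np.array([-85*np.sin(.75-t),122,37+85*np.cos(.75-t)])
pt,rt=tcp(G(.67),38,13); plan(p,r,pt,rt)
for n in ['scene']:
    img,_=snap(n,n+'2')
    b=cv2.cvtColor(img[100:260,240:400],cv2.COLOR_RGB2BGR); b=cv2.resize(b,(560,560),interpolation=cv2.INTER_CUBIC)
    cv2.imwrite(f'pics/c2.png',b)
```

```text
t 4.15 p [0.5228 0.2471 0.2881] stand [  1.3 124.1 113.1] lean 37.93 xt [-0.004  1.    -0.001] F [-2.6 -1.   0.1] op 0.0218 q [-1.07 -0.1   0.37  2.27  0.67  0.42 -0.91]
rows 1 cm [-0.211 -0.109  0.124] deg [-0.074 -0.099  0.197]
```

View pics/c2.png

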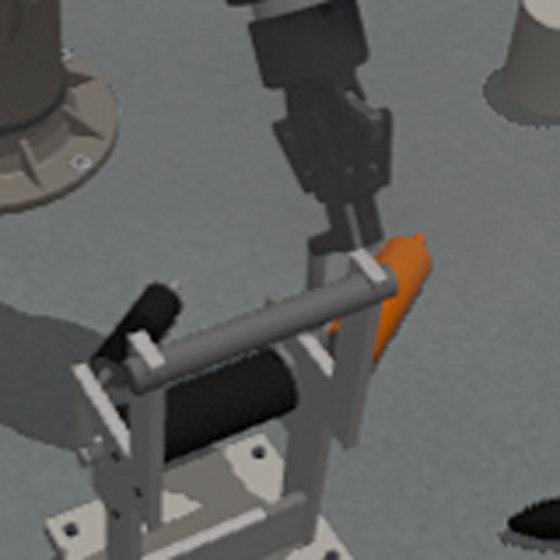

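Lever is now about upright, bar caged between the fingers at crop (340,240). I'll carry on over to the rear.

Request:
jog_arm:
  motion:
    - [[0, 0.81, 0.6, 0, 0, 0, 190], [0, 0.74, 0.7, 0, 0, 0, 190], [0, 0.65, 0.78, 0, 0, 0, 190], [0, 0.55, 0.85, 0, 0, 0, 190], [0, 0.45, 0.9, 0, 0, 0, 190], [0, 0.33, 0.95, 0, 0, 0, 190], [0, 0.2, 0.7, 0, 0, 0, 190], [0, 0, 0, 0, 0, 0, 190]]

```text
time_s: 4.87
eef_pos: [0.5829, 0.2672, 0.2657]
ee_rot: [0.551, 0.769, 0.263, 0.19]
contact_force: [0.4, 0.0, -0.4]
opening: 0.0213
```

Run:
```python
from h import *
rep()
p,r,s=cur()
G=lambda t:np.array([-85*np.sin(.75-t),122,37+85*np.cos(.75-t)])
pt,rt=tcp(G(1.45),38,13); plan(p,r,pt,rt)
for n in ['scene']:
    img,_=snap(n,n+'3')
    b=cv2.cvtColor(img[100:260,240:400],cv2.COLOR_RGB2BGR); b=cv2.resize(b,(560,560),interpolation=cv2.INTER_CUBIC)
    cv2.imwrite(f'pics/c3.png',b)
```

```text
t 4.87 p [0.5829 0.2672 0.2657] stand [ 64.7 124.1  90.7] lean 37.83 xt [-0.003  1.    -0.002] F [ 0.4  0.  -0.4] op 0.0213 q [-1.05  0.06  0.44  2.18  0.52  0.31 -0.74]
rows 1 cm [-0.208 -0.087 -0.198] deg [-0.171 -0.012  0.242]
```

View pics/c3.png

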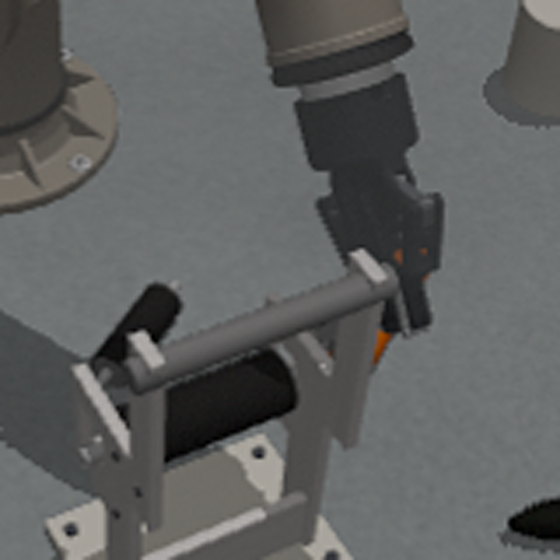

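Request:
jog_arm:
  motion:
    - [[0, 0, 0, 0, 0, 0, 140], [0, 0, 0, 0, 0, 0, 140], [0, 0, 0, 0, 0, 0, 140], [0, 0, -2, 0, 0, 0, 140], [0, 0, -3.5, 0, 0, 0, 140], [0, 0, -3.5, 0, 0, 0, 140], [0, 0, -3.5, 0, 0, 0, 100], [0, 0, -3, 0, 0, 0, 0]]

```text
time_s: 5.58
eef_pos: [0.4912, 0.2358, 0.3908]
ee_rot: [0.551, 0.768, 0.264, 0.19]
contact_force: [0.5, -0.5, -0.2]
opening: 0.0616
```

Run:
```python
from h import *
rep()
p,r,s=cur()
for n in ['scene','top']:
    img,_=snap(n,n+'4')
    print([(x['point'],(RS.inv().apply(np.array(x['point'])-O)*1000).round(0),x['score']) for x in spotter.pinpoint(n,'lever_grip')])
b=cv2.cvtColor(img[140:260,200:320],cv2.COLOR_RGB2BGR);img=cv2.cvtColor(cv2.imread('pics/scene4.png')[100:260,240:400],cv2.COLOR_BGR2BGRA)[:,:,:3]
cv2.imwrite(f'pics/c4.png',np.hstack([cv2.resize(x,(400,400),interpolation=cv2.INTER_CUBIC) for x in (img,b)]))
for L in (30,33): 
    pt,rt=tcp([0,0,0],L,21); pre=pt-rt.apply([0,0,.1]); print(L,pre,pt); k,v,w=plan(p,r,pre,rt)
    for i in range(k+1): print((RS.inv().apply(run(p,r,v,w,i)[0]-O)*1000).round(0),end=' ')
```

```text
t 5.58 p [0.4912 0.2358 0.3908] stand [-32.3 123.5 215.8] lean 37.94 xt [-0.003  1.    -0.001] F [ 0.5 -0.5 -0.2] op 0.0616 q [-1.11 -0.29  0.31  2.17  0.57  0.72 -0.79]
[([0.5708, 0.2639, 0.2743], array([ 52., 125.,  99.]), 0.58)]
[([0.572, 0.2617, 0.2791], array([ 53., 122., 104.]), 0.66), ([0.5596, 0.1276, 0.1778], array([-2., -1.,  3.]), 0.54)]
30 [0.52354122 0.11646647 0.24341601] [0.5709574  0.1323317  0.15681347]
rows 6 cm [-2.056 -1.5    1.953] deg [ 1.324 -0.009  0.031]
[-32. 123. 216.] [-32. 103. 191.] [-32.  82. 167.] [-33.  62. 142.] [-35.  41. 117.] [-37.  21.  93.] [-40.  -0.  68.] 33 [0.52019697 0.1153475  0.24125497] [0.57184638 0.13262915 0.15738792]
rows 6 cm [-2.056 -1.611  1.914] deg [ 0.824 -0.01   0.03 ]
[-32. 123. 216.] [-33. 103. 191.] [-34.  82. 166.] [-36.  62. 141.] [-38.  41. 116.] [-40.  21.  91.] [-43.  -0.  66.]
```

View pics/c4.png

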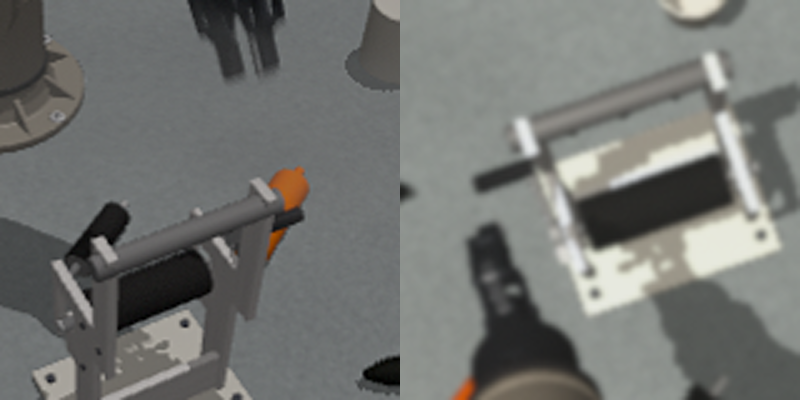

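Both pictures show the lever folded to the rear: the grip is at scene-crop (290,215) and top-crop (505,175), stand (53,123,102) mm, so θ≈1.43. That is open. On to the roller.

Run:
```python
from h import *
p,r,s=cur()
p2=p+RS.apply([0,-.124,0])
pt,rt=tcp([0,0,0],32,21); pre=pt-rt.apply([0,0,.1]); plan(p2,r,pre,rt)
```

```text
rows 5 cm [ 0.003 -1.898  2.277] deg [ 1.196 -0.024  0.036]
```

Request:
jog_arm:
  motion:
    - [[-3.1, 0, 0, 0, 0, 0, 0], [-3.1, 0, 0, 0, 0, 0, 0], [-3.1, 0, 0, 0, 0, 0, 0], [-3.05, 0, 0, 0, 0, 0, 0], [0, 0, 0, 0, 0, 0, 0]]

```text
time_s: 6.2
eef_pos: [0.5336, 0.1141, 0.3878]
ee_rot: [0.554, 0.767, 0.262, 0.19]
contact_force: [-0.1, 0.1, -0.4]
opening: 0.0853
```

Run:
```python
from h import *
rep()
p,r,s=cur()
pt,rt=tcp([0,0,0],32,21); pre=pt-rt.apply([0,0,.1]); plan(p,r,pre,rt)
```

```text
t 6.2 p [0.5336 0.1141 0.3878] stand [-30.7  -5.4 212.8] lean 37.78 xt [ 0.003  1.    -0.001] F [-0.1  0.1 -0.4] op 0.0853 q [-1.1  -0.38  0.57  2.18  0.51  0.68 -0.48]
rows 5 cm [ 0.11  -1.874  2.246] deg [ 1.156  0.031 -0.019]
```

Request:
jog_arm:
  motion:
    - [[0.11, -1.87, 2.25, 1.16, 0, 0, 0], [0.11, -1.87, 2.25, 1.16, 0, 0, 0], [0.11, -1.87, 2.25, 1.16, 0, 0, 0], [0.11, -1.87, 2.25, 1.16, 0, 0, 0], [0.11, -1.87, 2.25, 1.16, 0, 0, 0], [0, 0, 0, 0, 0, 0, 0]]

```text
time_s: 6.7
eef_pos: [0.5179, 0.12, 0.2379]
ee_rot: [0.56, 0.782, 0.22, 0.161]
contact_force: [-1.6, -0.3, -1.2]
opening: 0.0851
```

Run:
```python
from h import *
rep()
p,r,s=cur()
pt,rt=tcp([0,0,0],32,21); plan(p,r,pt,rt)
for n in ['scene','top']:
    img,_=snap(n,n+'5')
b=cv2.cvtColor(img[140:260,200:320],cv2.COLOR_RGB2BGR);img=cv2.imread('pics/scene5.png')[100:260,220:380]
cv2.imwrite(f'pics/c5.png',np.hstack([cv2.resize(x,(400,400),interpolation=cv2.INTER_CUBIC) for x in (img,b)]))
```

```text
t 6.7 p [0.5179 0.12   0.2379] stand [-43.7   5.1  62.9] lean 31.61 xt [-0.003  1.    -0.006] F [-1.6 -0.3 -1.2] op 0.0851 q [-1.2  -0.17  0.78  2.35  0.43  0.39 -0.42]
rows 3 cm [-0.164  0.138  3.25 ] deg [-0.129  0.068  0.106]
```

View pics/c5.png

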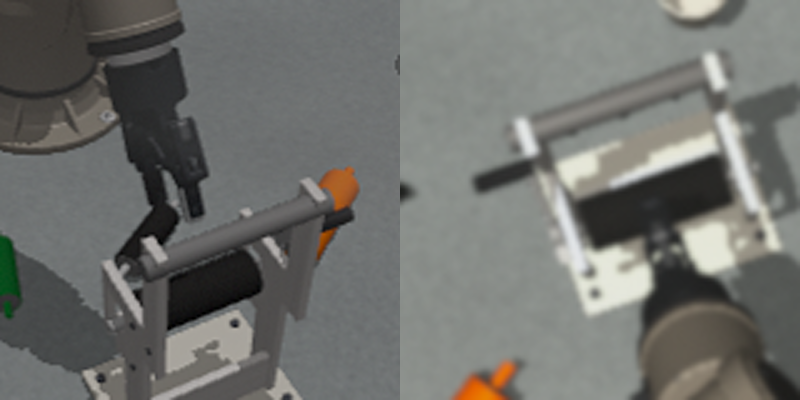

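Run:
```python
from h import *
p,r,s=cur()
pt,rt=tcp([0,0,0],26,21); pre=pt-rt.apply([0,0,.07]); k,v,w=plan(p,r,pre,rt); print((RS.inv().apply(pre-O)*1000).round(1))
```

```text
rows 1 cm [-0.538  0.428  3.042] deg [5.959 0.12  0.281]
[-21.5  -0.   44. ]
```

Request:
jog_arm:
  motion:
    - [[-0.26, 0.2, 1.5, 3, 0.05, 0.15, 0], [-0.26, 0.2, 1.5, 3, 0.05, 0.15, 0], [0, 0, 0, 0, 0, 0, 0], [0, 0, 0, 0, 0, 0, 0]]

```text
time_s: 7.13
eef_pos: [0.5365, 0.1224, 0.2227]
ee_rot: [0.568, 0.789, 0.189, 0.135]
contact_force: [-0.4, 0.7, 0.7]
opening: 0.0853
```

Run:
```python
from h import *
rep()
p,r,s=cur()
pt,rt=tcp([0,0,0],26,21); plan(p,r,pt,rt)
```

```text
t 7.13 p [0.5365 0.1224 0.2227] stand [-25.3   1.5  47.7] lean 26.89 xt [0.    1.    0.001] F [-0.4  0.7  0.7] op 0.0853 q [-1.4  -0.05  1.06  2.28  0.12  0.42 -0.1 ]
rows 3 cm [-0.051  0.034  2.5  ] deg [ 0.297 -0.024 -0.012]
```

Request:
jog_arm:
  motion:
    - [[0, 0.03, 2, 0.3, 0, 0, 0], [0, 0, 2, 0, 0, 0, 0], [0, 0, 2, 0, 0, 0, 0], [0, 0, 1.5, 0, 0, 0, 0], [0, 0, 0, 0, 0, 0, 0], [0, 0, 0, 0, 0, 0, 0]]

```text
time_s: 7.63
eef_pos: [0.5534, 0.1309, 0.1743]
ee_rot: [0.569, 0.791, 0.186, 0.128]
contact_force: [-0.5, -0.1, 1.0]
opening: 0.0853
```

Run:
```python
from h import *
rep()
p,r,s=cur()
pt,rt=tcp([0,0,0],26,21); plan(p,r,pt,rt)
snap('scene','scene6'); cv2.imwrite('pics/c6.png',cv2.resize(cv2.imread('pics/scene6.png')[130:290,220:380],(560,560),interpolation=cv2.INTER_CUBIC))
```

```text
t 7.63 p [0.5534 0.1309 0.1743] stand [-6.6  4.2 -0.7] lean 26.04 xt [-0.003  1.     0.009] F [-0.5 -0.1  1. ] op 0.0853 q [-1.17  0.18  0.92  2.28 -0.52  0.34  0.49]
rows 1 cm [-0.444  0.627  2.325] deg [ 0.039 -0.545 -0.051]
```

View pics/c6.png

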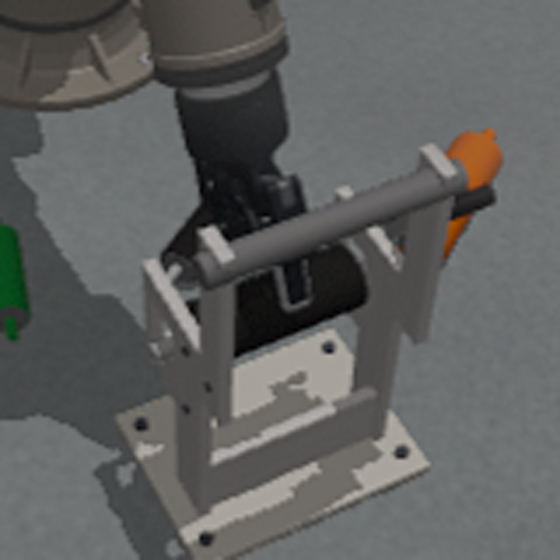

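The rear finger shows behind the roller at crop (293,285). The move fell short because the joints were speed-limited near the wrist singularity, so I'll finish in small steps.

Request:
jog_arm:
  motion:
    - [[-0.15, 0.2, 0.4, 0, -0.2, 0, 0], [-0.15, 0.2, 0.4, 0, -0.2, 0, 0], [-0.14, 0.23, 0.4, 0, -0.15, 0, 0], [0, 0, 0.4, 0, 0, 0, 0], [0, 0, 0.4, 0, 0, 0, 0], [0, 0, 0.3, 0, 0, 0, 0], [0, 0, 0, 0, 0, 0, 0]]

```text
time_s: 8.27
eef_pos: [0.5701, 0.1328, 0.1557]
ee_rot: [0.569, 0.791, 0.183, 0.132]
contact_force: [-0.4, -0.1, -0.4]
opening: 0.0853
```

Run:
```python
from h import *
rep()
p,r,s=cur()
pt,rt=tcp([0,0,0],26,21); plan(p,r,pt,rt)
```

```text
t 8.27 p [0.5701 0.1328 0.1557] stand [  9.8   0.7 -19.3] lean 26.07 xt [-0.001  1.    -0.   ] F [-0.4 -0.1 -0.4] op 0.0853 q [-1.04  0.24  0.8   2.26 -0.65  0.31  0.61]
rows 1 cm [-0.071 -0.036 -0.063] deg [0.075 0.004 0.046]
```

Request:
jog_arm:
  motion:
    - [[-0.07, -0.04, -0.06, 0, 0, 0, 255], [0, 0, 0, 0, 0, 0, 255], [0, 0, 0, 0, 0, 0, 255], [0, 0, 0, 0, 0, 0, 255], [0, 0, 0, 0, 0, 0, 255], [0, 0, 0, 0, 0, 0, 255], [0, 0, 0, 0, 0, 0, 255]]
  newtons: 60

```text
time_s: 8.85
eef_pos: [0.5694, 0.1317, 0.1568]
ee_rot: [0.569, 0.791, 0.183, 0.132]
contact_force: [-6.4, -3.6, 6.1]
opening: 0.0505
```

Run:
```python
from h import *
rep()
p,r,s=cur()
print(np.round(s['wrist_torque'],2))
up=p+[0,0,.0105]
k,v,w=plan(p,r,up,r,1)
print('fwd 23:',(r.inv().apply(RS.apply([-.023,0,0]))*100).round(3),'down 10:',(r.inv().apply([0,0,-.01])*100).round(3))
snap('scene','scene7'); snap('top','top7'); cv2.imwrite('pics/c7.png',np.hstack([cv2.resize(cv2.imread('pics/scene7.png')[140:270,240:370],(400,400),interpolation=cv2.INTER_CUBIC),cv2.resize(cv2.imread('pics/top7.png')[140:260,210:330],(400,400),interpolation=cv2.INTER_CUBIC)]))
```

```text
t 8.85 p [0.5694 0.1317 0.1568] stand [  8.8  -0.1 -18.2] lean 26.1 xt [-0.001  1.     0.   ] F [-6.4 -3.6  6.1] op 0.0505 q [-1.05  0.24  0.81  2.26 -0.64  0.31  0.61]
[-0.55  1.1  -0.05]
rows 1 cm [ 0.     0.462 -0.943] deg [0. 0. 0.]
fwd 23: [ 1.000e-03 -2.066e+00 -1.012e+00] down 10: [-0.    -0.44   0.898]
```

View pics/c7.png

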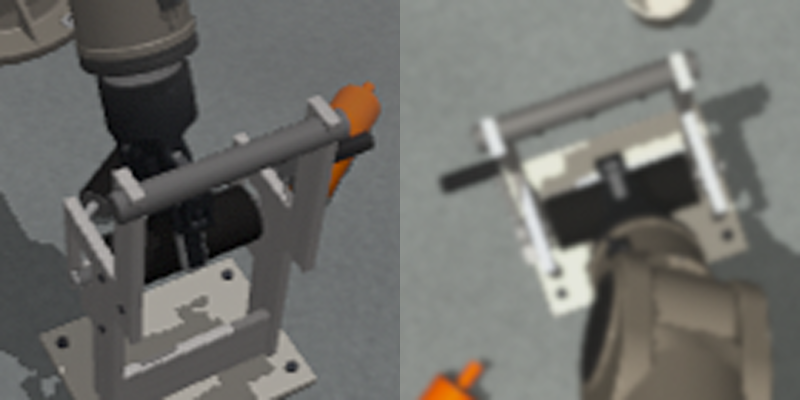

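Request:
jog_arm:
  motion:
    - [[0, 0.15, -0.31, 0, 0, 0, 255], [0, 0.15, -0.31, 0, 0, 0, 255], [0, 0.16, -0.32, 0, 0, 0, 255], [0, 0, 0, 0, 0, 0, 255], [0, 0, 0, 0, 0, 0, 255]]

```text
time_s: 9.37
eef_pos: [0.5692, 0.132, 0.1672]
ee_rot: [0.569, 0.791, 0.183, 0.132]
contact_force: [-6.9, -3.3, -1.7]
opening: 0.0507
```

Run:
```python
from h import *
rep()
```

```text
t 9.37 p [0.5692 0.132  0.1672] stand [ 8.8  0.2 -7.8] lean 26.08 xt [-0.001  1.     0.   ] F [-6.9 -3.3 -1.7] op 0.0507 q [-1.1   0.22  0.86  2.25 -0.59  0.33  0.56]
```

Request:
jog_arm:
  motion:
    - [[0, -0.36, -0.176, 0, 0, 0, 255], [0, -0.36, -0.176, 0, 0, 0, 255], [0, -0.36, -0.176, 0, 0, 0, 255], [0, -0.36, -0.176, 0, 0, 0, 255], [0, -0.36, -0.176, 0, 0, 0, 255], [0, -0.32, -0.156, 0, 0, 0, 255], [0, 0, 0, 0, 0, 0, 255], [0, 0, 0, 0, 0, 0, 255]]

```text
time_s: 10.03
eef_pos: [0.5473, 0.1247, 0.1673]
ee_rot: [0.569, 0.791, 0.184, 0.132]
contact_force: [0.3, 0.6, -5.7]
opening: 0.0499
```

Run:
```python
from h import *
rep()
p,r,s=cur()
pt=P([-15.2,0.0,-7.8]); k=plan(p,r,pt,ori(26))
```

```text
t 10.03 p [0.5473 0.1247 0.1673] stand [-14.3   0.3  -7.7] lean 26.14 xt [-0.001  1.     0.   ] F [ 0.3  0.6 -5.7] op 0.0499 q [-1.17  0.18  0.92  2.3  -0.53  0.31  0.51]
rows 1 cm [-0.025 -0.082 -0.027] deg [ 0.139 -0.037  0.048]
```

Request:
jog_arm:
  motion:
    - [[0, -0.22, 0.36, 0, 0, 0, 255], [0, -0.18, 0.36, 0, 0, 0, 255], [0, -0.18, 0.36, 0, 0, 0, 255], [0, -0.18, 0.36, 0, 0, 0, 255], [0, -0.18, 0.36, 0, 0, 0, 255], [0, 0, 0, 0, 0, 0, 255]]

```text
time_s: 10.53
eef_pos: [0.5466, 0.1239, 0.1458]
ee_rot: [0.569, 0.791, 0.183, 0.132]
contact_force: [-0.1, 0.3, -6.3]
opening: 0.0505
```

Run:
```python
from h import *
rep()
snap('scene','scene8'); snap('top','top8'); cv2.imwrite('pics/c8.png',np.hstack([cv2.resize(cv2.imread('pics/scene8.png')[140:270,240:370],(400,400),interpolation=cv2.INTER_CUBIC),cv2.resize(cv2.imread('pics/top8.png')[140:260,210:330],(400,400),interpolation=cv2.INTER_CUBIC)]))
```

```text
t 10.53 p [0.5466 0.1239 0.1458] stand [-15.3  -0.3 -29.2] lean 26.04 xt [-0.     1.    -0.001] F [-0.1  0.3 -6.3] op 0.0505 q [-1.05  0.21  0.8   2.32 -0.65  0.27  0.62]
```

View pics/c8.png

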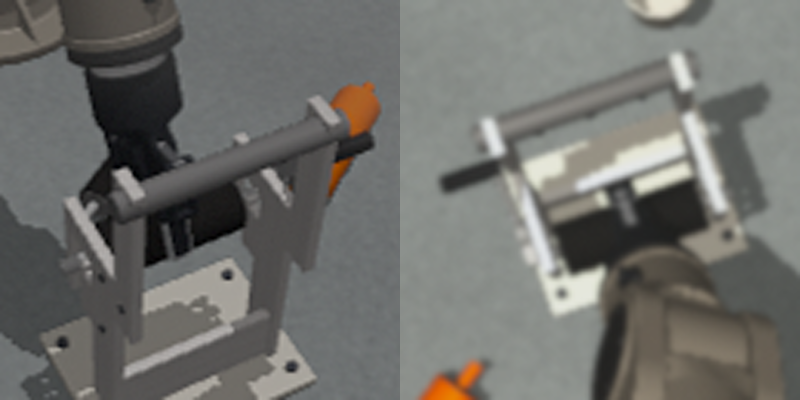

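```bash
cat >> h.py <<'E'
def seq(ax0,l0,ax1,l1,n,back=19.8,fr=RS,o=O):
    p0,r0=tcp(ax0,l0,back,fr,o); out=[]
    for i in range(1,n+1):
        a=np.array(ax0)+(np.array(ax1)-np.array(ax0))*i/n; l=l0+(l1-l0)*i/n
        p1,r1=tcp(a,l,back,fr,o)
        out.append((r0.inv().apply(p1-p0)*100).round(2).tolist()+np.degrees((r0.inv()*r1).as_rotvec()).round(2).tolist()); p0,r0=p1,r1
    for x in out: print(x)
def axle(back=19.8):
    p,r,s=cur(); a=(RS.inv().apply(p+r.apply([0,0,-back/1000])-O)*1000); print('axle',a.round(1)); return a
E
python3 - <<'E'
from h import *
a=axle()
seq(a,26.04,[-23,0,-40],16,10)
E
```

```text
axle [-23.7  -0.5 -10.7]
[0.01, -0.16, 0.27, 1.0, 0.0, -0.0]
[0.01, -0.15, 0.27, 1.0, -0.0, 0.0]
[0.01, -0.15, 0.27, 1.0, 0.0, -0.0]
[0.01, -0.14, 0.27, 1.0, -0.0, -0.0]
[0.01, -0.14, 0.27, 1.0, -0.0, -0.0]
[0.01, -0.13, 0.28, 1.0, 0.0, 0.0]
[0.01, -0.13, 0.28, 1.0, 0.0, -0.0]
[0.01, -0.12, 0.28, 1.0, -0.0, -0.0]
[0.01, -0.12, 0.28, 1.0, 0.0, -0.0]
[0.01, -0.11, 0.28, 1.0, 0.0, -0.0]
```

Request:
jog_arm:
  motion:
    - [[0, -0.16, 0.27, 1, 0, 0, 255], [0, -0.15, 0.27, 1, 0, 0, 255], [0, -0.15, 0.27, 1, 0, 0, 255], [0, -0.14, 0.27, 1, 0, 0, 255], [0, -0.14, 0.27, 1, 0, 0, 255], [0, 0, 0, 0, 0, 0, 255]]

```text
time_s: 11.13
eef_pos: [0.5461, 0.1242, 0.1311]
ee_rot: [0.574, 0.798, 0.148, 0.107]
contact_force: [0.8, 0.6, -6.3]
opening: 0.0505
```

Run:
```python
from h import *
rep(); axle()
```

```text
t 11.13 p [0.5461 0.1242 0.1311] stand [-15.7   0.2 -43.9] lean 21.02 xt [-0.001  1.    -0.001] F [ 0.8  0.6 -6.3] op 0.0505 q [-1.04  0.28  0.82  2.26 -0.63  0.37  0.6 ]
axle [-22.8   0.2 -25.4]
```

Free in the slot, and q6 has moved away from its limit. I'll keep lowering.

Run:
```python
from h import *
a=axle()
seq(a,21,[-23,0,-73],13,14)
```

```text
axle [-22.8   0.2 -25.4]
[-0.0, -0.14, 0.32, 0.57, 0.0, -0.0]
[-0.0, -0.14, 0.32, 0.57, 0.0, 0.0]
[-0.0, -0.14, 0.32, 0.57, -0.0, 0.0]
[-0.0, -0.13, 0.32, 0.57, 0.0, 0.0]
[-0.0, -0.13, 0.32, 0.57, 0.0, 0.0]
[-0.0, -0.13, 0.32, 0.57, 0.0, -0.0]
[-0.0, -0.12, 0.32, 0.57, -0.0, 0.0]
[-0.0, -0.12, 0.32, 0.57, 0.0, 0.0]
[-0.0, -0.12, 0.33, 0.57, 0.0, -0.0]
[-0.0, -0.11, 0.33, 0.57, -0.0, 0.0]
[-0.0, -0.11, 0.33, 0.57, 0.0, 0.0]
[-0.0, -0.11, 0.33, 0.57, 0.0, -0.0]
[-0.0, -0.1, 0.33, 0.57, -0.0, 0.0]
[-0.0, -0.1, 0.33, 0.57, 0.0, 0.0]
```

Request:
jog_arm:
  motion:
    - [[0, -0.14, 0.32, 0.57, 0, 0, 255], [0, -0.14, 0.32, 0.57, 0, 0, 255], [0, -0.14, 0.32, 0.57, 0, 0, 255], [0, -0.13, 0.32, 0.57, 0, 0, 255], [0, -0.13, 0.32, 0.57, 0, 0, 255], [0, -0.13, 0.32, 0.57, 0, 0, 255], [0, -0.12, 0.32, 0.57, 0, 0, 255], [0, 0, 0, 0, 0, 0, 255]]

```text
time_s: 11.8
eef_pos: [0.5445, 0.1235, 0.1067]
ee_rot: [0.577, 0.803, 0.12, 0.087]
contact_force: [0.0, -0.5, -5.9]
opening: 0.0503
```

Run:
```python
from h import *
rep(); a=axle(); seq(a,17,[-23,0,-73],13,8)
```

```text
t 11.8 p [0.5445 0.1235 0.1067] stand [-17.4   0.  -68.3] lean 17.05 xt [-0.001  1.    -0.   ] F [ 0.  -0.5 -5.9] op 0.0503 q [-0.99  0.35  0.77  2.23 -0.66  0.42  0.62]
axle [-23.2   0.  -49.3]
[-0.0, -0.1, 0.28, 0.5, 0.0, 0.0]
[-0.0, -0.1, 0.28, 0.5, 0.0, -0.0]
[-0.0, -0.1, 0.28, 0.5, -0.0, 0.0]
[-0.0, -0.09, 0.29, 0.5, 0.0, -0.0]
[-0.0, -0.09, 0.29, 0.5, 0.0, 0.0]
[-0.0, -0.09, 0.29, 0.5, -0.0, -0.0]
[-0.0, -0.09, 0.29, 0.5, 0.0, 0.0]
[-0.0, -0.08, 0.29, 0.5, -0.0, -0.0]
```

Request:
jog_arm:
  motion:
    - [[0, -0.1, 0.28, 0.5, 0, 0, 255], [0, -0.1, 0.28, 0.5, 0, 0, 255], [0, -0.1, 0.28, 0.5, 0, 0, 255], [0, -0.09, 0.29, 0.5, 0, 0, 255], [0, -0.09, 0.29, 0.5, 0, 0, 255], [0, -0.09, 0.29, 0.5, 0, 0, 255], [0, -0.09, 0.29, 0.5, 0, 0, 255], [0, -0.08, 0.29, 0.5, 0, 0, 255], [0, 0, 0, 0, 0, 0, 255], [0, 0, 0, 0, 0, 0, 255]]

```text
time_s: 12.63
eef_pos: [0.5436, 0.1231, 0.0831]
ee_rot: [0.58, 0.806, 0.093, 0.067]
contact_force: [0.5, 0.9, -6.2]
opening: 0.0503
```

Run:
```python
from h import *
rep(); a=axle(); seq(a,13,[a[0]-150,a[1],a[2]],13,8)
snap('scene','scene9'); snap('top','top9'); cv2.imwrite('pics/c9.png',np.hstack([cv2.resize(cv2.imread('pics/scene9.png')[140:290,230:380],(400,400),interpolation=cv2.INTER_CUBIC),cv2.resize(cv2.imread('pics/top9.png')[140:260,210:330],(400,400),interpolation=cv2.INTER_CUBIC)]))
```

```text
t 12.63 p [0.5436 0.1231 0.0831] stand [-18.4  -0.1 -91.9] lean 13.12 xt [-0.001  1.    -0.   ] F [ 0.5  0.9 -6.2] op 0.0503 q [-0.95  0.43  0.75  2.2  -0.68  0.48  0.63]
axle [-22.9  -0.1 -72.6]
[0.0, -1.83, -0.42, 0.0, 0.0, 0.0]
[-0.0, -1.83, -0.42, 0.0, 0.0, 0.0]
[0.0, -1.83, -0.42, 0.0, 0.0, 0.0]
[0.0, -1.83, -0.42, 0.0, 0.0, 0.0]
[0.0, -1.83, -0.42, 0.0, 0.0, 0.0]
[0.0, -1.83, -0.42, 0.0, 0.0, 0.0]
[-0.0, -1.83, -0.42, 0.0, 0.0, 0.0]
[0.0, -1.83, -0.42, 0.0, 0.0, 0.0]
```

View pics/c9.png

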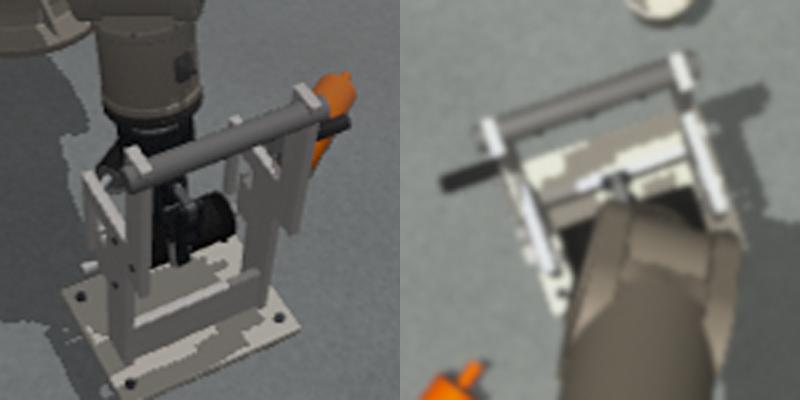

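Request:
jog_arm:
  motion:
    - [[0, -0.98, -0.22, 0, 0, 0, 255], [0, -0.98, -0.22, 0, 0, 0, 255], [0, -0.98, -0.22, 0, 0, 0, 255], [0, -0.98, -0.22, 0, 0, 0, 255], [0, -0.98, -0.22, 0, 0, 0, 255], [0, -0.98, -0.22, 0, 0, 0, 255], [0, -0.98, -0.22, 0, 0, 0, 255], [0, 0, 0, 0, 0, 0, 255]]

```text
time_s: 13.4
eef_pos: [0.4744, 0.1001, 0.0824]
ee_rot: [0.58, 0.806, 0.093, 0.066]
contact_force: [-0.1, -0.5, -6.9]
opening: 0.0508
```

Run:
```python
from h import *
rep(); a=axle(); p,r,s=cur()
p2=p+[0,0,.12]; print((r.inv().apply([0,0,.12])*100).round(2))
snap('scene','scene10'); snap('top','top10'); cv2.imwrite('pics/c10.png',np.hstack([cv2.resize(cv2.imread('pics/scene10.png')[140:290,230:380],(400,400),interpolation=cv2.INTER_CUBIC),cv2.resize(cv2.imread('pics/top10.png')[140:260,210:330],(400,400),interpolation=cv2.INTER_CUBIC)]))
```

```text
t 13.4 p [0.4744 0.1001 0.0824] stand [-91.3   0.1 -92.6] lean 13.05 xt [-0.     1.     0.001] F [-0.1 -0.5 -6.9] op 0.0508 q [-1.03  0.32  0.8   2.35 -0.63  0.41  0.61]
axle [-95.8   0.1 -73.3]
[ 1.000e-02  2.710e+00 -1.169e+01]
```

View pics/c10.png

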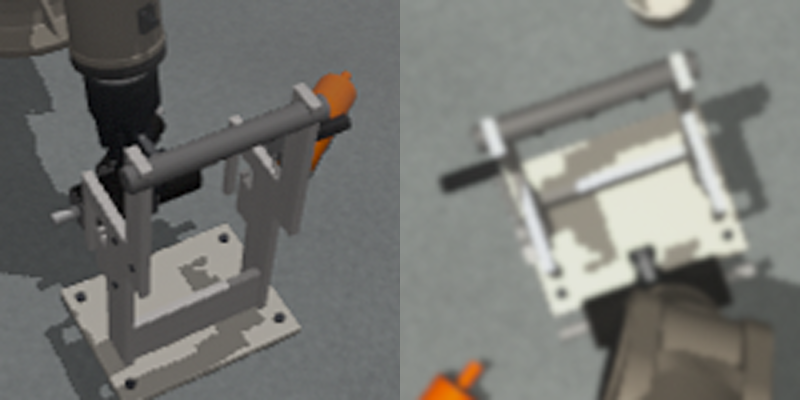

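```bash
cat >> h.py <<'E'
def wp(axw,yaw,lean,back=19.8):
    r=ori(lean,R.from_euler('z',np.radians(yaw))); return np.array(axw)+r.apply([0,0,back/1000.]),r
E
python3 - <<'E'
from h import *
p,r,s=cur()
ax=p+r.apply([0,0,-.0198]); print(ax)
W=[wp(ax+[0,0,.09],18.5,3),wp([.465,-.08,.18],9,0),wp([.535,-.2895,.12],3.9,0)]
for (a,b) in W:
    k,v,w=plan(p,r,a,b)
    for i in range(k+1):
        q,rr=run(p,r,v,w,i); print((q+rr.apply([0,0,-.0198])).round(3),end=' ')
    print(); p,r=a,b
E
```

```text
[0.4724272  0.09957627 0.10220134]
rows 3 cm [ 1.000e-03  3.930e-01 -2.963e+00] deg [ 3.388 -0.01   0.016]
[0.472 0.1   0.102] [0.471 0.099 0.132] [0.471 0.099 0.162] [0.472 0.1   0.192] 
rows 6 cm [-2.871 -0.895  0.175] deg [ 0.499 -0.041  1.583]
[0.472 0.1   0.192] [0.473 0.07  0.19 ] [0.473 0.04  0.188] [0.473 0.01  0.186] [ 0.471 -0.02   0.184] [ 0.468 -0.05   0.182] [ 0.465 -0.08   0.18 ] 
rows 7 cm [-3.091  0.638  0.857] deg [0.    0.    0.729]
[ 0.465 -0.08   0.18 ] [ 0.476 -0.11   0.171] [ 0.487 -0.139  0.163] [ 0.497 -0.169  0.154] [ 0.507 -0.199  0.146] [ 0.517 -0.229  0.137] [ 0.526 -0.259  0.129] [ 0.535 -0.29   0.12 ]
```

Roller is out in front of the stand (both axle ends visible at top-crop (570,330) and (745,268)). Lifting clear.

Request:
jog_arm:
  motion:
    - [[0, 0.2, -1.48, 1.7, 0, 0, 255], [0, 0.2, -1.48, 1.7, 0, 0, 255], [0, 0.2, -1.48, 1.7, 0, 0, 255], [0, 0.2, -1.48, 1.7, 0, 0, 255], [0, 0.2, -1.48, 1.7, 0, 0, 255], [0, 0.2, -1.48, 1.7, 0, 0, 255], [0, 0, 0, 0, 0, 0, 255]]

```text
time_s: 14.08
eef_pos: [0.4777, 0.1012, 0.1746]
ee_rot: [0.583, 0.812, 0.022, 0.016]
contact_force: [1.2, 0.2, -5.6]
opening: 0.0503
```

Run:
```python
from h import *
rep()
p,r,s=cur()
a,b=wp([.465,-.08,.18],9,0); plan(p,r,a,b,12)
```

```text
t 14.08 p [0.4777 0.1012 0.1746] stand [-87.8   0.   -0.4] lean 3.11 xt [-0.002  1.    -0.001] F [ 1.2  0.2 -5.6] op 0.0503 q [-1.26  0.27  1.08  2.15 -0.33  0.83  0.34]
rows 12 cm [-1.44  -0.477  0.105] deg [ 0.259 -0.019  0.799]
```

Request:
jog_arm:
  motion:
    - [[-1.44, -0.48, 0.1, 0.26, 0, 0.8, 255], [-1.44, -0.48, 0.1, 0.26, 0, 0.8, 255], [-1.44, -0.48, 0.1, 0.26, 0, 0.8, 255], [-1.44, -0.48, 0.1, 0.26, 0, 0.8, 255], [-1.44, -0.48, 0.1, 0.26, 0, 0.8, 255], [-1.44, -0.48, 0.1, 0.26, 0, 0.8, 255], [-1.44, -0.48, 0.1, 0.26, 0, 0.8, 255], [-1.44, -0.48, 0.1, 0.26, 0, 0.8, 255], [-1.44, -0.48, 0.1, 0.26, 0, 0.8, 255], [-1.44, -0.48, 0.1, 0.26, 0, 0.8, 255]]

```text
time_s: 14.92
eef_pos: [0.4661, -0.0518, 0.1596]
ee_rot: [0.639, 0.769, 0.004, 0.001]
contact_force: [-0.8, 0.0, -6.3]
opening: 0.0506
```

Run:
```python
from h import *
rep()
p,r,s=cur()
a,b=wp([.535,-.2895,.12],3.9,0); k,v,w=plan(p,r,a,b,14)
for i in range(k+1):
        q,rr=run(p,r,v,w,i); print((q+rr.apply([0,0,-.0198])).round(3),end=' ')
```

```text
t 14.92 p [ 0.4661 -0.0518  0.1596] stand [-147.4 -141.3  -15.4] lean 0.39 xt [0.139 0.99  0.004] F [-0.8  0.  -6.3] op 0.0506 q [-0.93  0.31  1.09  2.17 -0.37  0.85  0.56]
rows 14 cm [-1.749  0.267  0.422] deg [ 0.025 -0.016  0.472]
[ 0.466 -0.052  0.179] [ 0.472 -0.069  0.175] [ 0.478 -0.085  0.171] [ 0.483 -0.102  0.167] [ 0.489 -0.119  0.162] [ 0.494 -0.136  0.158] [ 0.499 -0.153  0.154] [ 0.504 -0.17   0.15 ] [ 0.509 -0.187  0.145] [ 0.514 -0.204  0.141] [ 0.518 -0.221  0.137] [ 0.523 -0.238  0.133] [ 0.527 -0.255  0.128] [ 0.531 -0.272  0.124] [ 0.535 -0.29   0.12 ]
```

Request:
jog_arm:
  motion:
    - [[-1.75, 0.27, 0.42, 0, 0, 0.47, 255], [-1.75, 0.27, 0.42, 0, 0, 0.47, 255], [-1.75, 0.27, 0.42, 0, 0, 0.47, 255], [-1.75, 0.27, 0.42, 0, 0, 0.47, 255], [-1.75, 0.27, 0.42, 0, 0, 0.47, 255], [-1.75, 0.27, 0.42, 0, 0, 0.47, 255], [-1.75, 0.27, 0.42, 0, 0, 0.47, 255], [-1.75, 0.27, 0.42, 0, 0, 0.47, 255], [-1.75, 0.27, 0.42, 0, 0, 0.47, 255], [-1.75, 0.27, 0.42, 0, 0, 0.47, 255]]

```text
time_s: 15.75
eef_pos: [0.5188, -0.2209, 0.1164]
ee_rot: [0.67, 0.742, 0.003, 0.0]
contact_force: [-0.4, -1.2, -6.9]
opening: 0.0503
```

Request:
jog_arm:
  motion:
    - [[-1.75, 0.27, 0.42, 0, 0, 0.47, 255], [-1.75, 0.27, 0.42, 0, 0, 0.47, 255], [-1.75, 0.27, 0.42, 0, 0, 0.47, 255], [-1.75, 0.27, 0.42, 0, 0, 0.47, 255], [0, 0, 0, 0, 0, 0, 255], [0, 0, 0, 0, 0, 0, 255]]

```text
time_s: 16.25
eef_pos: [0.5352, -0.2898, 0.0994]
ee_rot: [0.683, 0.731, 0.003, 0.0]
contact_force: [0.0, 0.2, -6.6]
opening: 0.0501
```

Run:
```python
from h import *
rep()
p,r,s=cur()
a,b=wp([.535,-.2895,.031],3.9,0); k,v,w=plan(p,r,a,b,1)
for n in ('scene','top'):
    img,d=snap(n,n+'11')
    c=[proj(n,RT.apply(np.array(q))+TO) for q in ([-.08,-.13,.03],[.08,-.13,.03],[.08,.13,.03],[-.08,.13,.03])]
    img=cv2.cvtColor(img,cv2.COLOR_RGB2BGR); 
    u,v=np.mean(c,0).astype(int); b=img[v-70:v+70,max(u-70,0):u+70]; cv2.imwrite(f'pics/c11{n}.png',cv2.resize(b,(400,400),interpolation=cv2.INTER_CUBIC))
    # roller points
    P_=np.array([deproj(n,x,y,d[y,x]) for y in range(v-60,v+60) for x in range(u-70,u+70) if d[y,x]>0])
    q=RT.inv().apply(P_-TO)*1000; m=(q[:,2]>95)&(q[:,2]<150)&(abs(q[:,0])<40); 
    q=q[m]; print(n,len(q), q[:,1].min(),q[:,1].max(), np.polyfit(q[:,1],q[:,0],1) if len(q)>20 else '', np.percentile(q[:,2],[5,50,95]))
cv2.imwrite('pics/c11.png',np.hstack([cv2.imread('pics/c11scene.png'),cv2.imread('pics/c11top.png')]))
```

```text
t 16.25 p [ 0.5352 -0.2898  0.0994] stand [-157.4 -389.   -75.6] lean 0.3 xt [0.253 0.968 0.004] F [ 0.   0.2 -6.6] op 0.0501 q [-0.23  0.62  0.86  1.91 -0.61  0.89  1.01]
rows 1 cm [-2.000e-03 -5.700e-02  8.818e+00] deg [ 0.253 -0.213 -0.041]
scene 1019 -97.60262748667617 98.05371403621501 [-0.01513929 12.0555952 ] [112.03732571 134.57608702 145.54780821]
top 214 5.0418442031988455 98.17781503642922 [-0.35302332 28.73689011] [117.78407916 137.55746638 147.5076909 ]
```

View pics/c11.png

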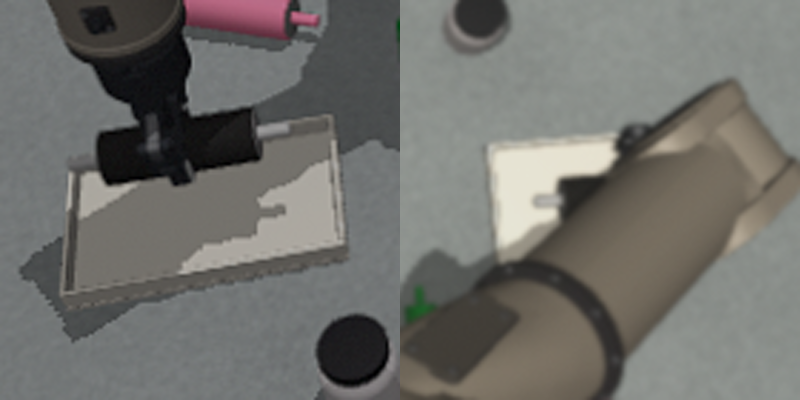

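Request:
jog_arm:
  motion:
    - [[0, -0.06, 1.5, 0.25, -0.2, 0, 255], [0, 0, 1.5, 0, 0, 0, 255], [0, 0, 1.5, 0, 0, 0, 255], [0, 0, 1.2, 0, 0, 0, 255], [0, 0, 1.0, 0, 0, 0, 255], [0, 0, 0.8, 0, 0, 0, 255], [0, 0, 0.6, 0, 0, 0, 255], [0, 0, 0, 0, 0, 0, 255], [0, 0, 0, 0, 0, 0, 255]]

```text
time_s: 17.1
eef_pos: [0.5353, -0.2887, 0.0197]
ee_rot: [0.682, 0.731, 0.001, -0.0]
contact_force: [-0.1, -0.9, -5.5]
opening: 0.0505
```

Run:
```python
from h import *
rep()
p,r,s=cur()
a,b=wp([.535,-.2895,.031],3.9,0); k,v,w=plan(p,r,a,b,1)
```

```text
t 17.1 p [ 0.5353 -0.2887  0.0197] stand [-156.9 -388.  -155.3] lean 0.04 xt [0.251 0.968 0.001] F [-0.1 -0.9 -5.5] op 0.0505 q [-0.16  0.72  0.75  1.94 -0.71  0.77  1.08]
rows 1 cm [-0.074 -0.033  0.852] deg [ 0.03  -0.052  0.046]
```

8.5 mm to go by estimate, so I'll lower 6 mm, then feel for the floor.

Request:
jog_arm:
  motion:
    - [[0, 0, 0.2, 0, 0, 0, 255], [0, 0, 0.2, 0, 0, 0, 255], [0, 0, 0.2, 0, 0, 0, 255], [0, 0, 0, 0, 0, 0, 255]]

```text
time_s: 17.43
eef_pos: [0.5354, -0.2883, 0.0136]
ee_rot: [0.682, 0.731, 0.001, -0.0]
contact_force: [0.1, 0.0, -6.8]
opening: 0.0508
```

Request:
jog_arm:
  motion:
    - [[0, 0, 0.1, 0, 0, 0, 255], [0, 0, 0.1, 0, 0, 0, 255], [0, 0, 0, 0, 0, 0, 255]]

```text
time_s: 17.68
eef_pos: [0.5353, -0.2885, 0.0116]
ee_rot: [0.682, 0.731, 0.001, -0.0]
contact_force: [-0.3, 0.7, -6.8]
opening: 0.0506
```

Request:
jog_arm:
  motion:
    - [[0, 0, 0.07, 0, 0, 0, 255], [0, 0, 0, 0, 0, 0, 255], [0, 0, 0, 0, 0, 0, 255]]

```text
time_s: 17.93
eef_pos: [0.5354, -0.2885, 0.0112]
ee_rot: [0.682, 0.731, 0.001, -0.0]
contact_force: [-0.2, 0.8, -4.6]
opening: 0.0505
```

Request:
jog_arm:
  motion:
    - [[0, 0, 0.07, 0, 0, 0, 255], [0, 0, 0, 0, 0, 0, 255], [0, 0, 0, 0, 0, 0, 255]]

```text
time_s: 18.18
eef_pos: [0.5354, -0.2885, 0.011]
ee_rot: [0.682, 0.731, 0.001, -0.0]
contact_force: [-3.4, 2.8, 9.5]
opening: 0.0506
```

Request:
jog_arm:
  motion:
    - [[0, 0, -0.05, 0, 0, 0, 255], [0, 0, 0, 0, 0, 0, 100], [0, 0, 0, 0, 0, 0, 95], [0, 0, 0, 0, 0, 0, 80], [0, 0, 0, 0, 0, 0, 60], [0, 0, 0, 0, 0, 0, 30], [0, 0, 0, 0, 0, 0, 0], [0, 0, 0, 0, 0, 0, 0], [0, 0, 0, 0, 0, 0, 0]]

```text
time_s: 18.93
eef_pos: [0.5354, -0.2886, 0.0109]
ee_rot: [0.682, 0.731, 0.001, -0.0]
contact_force: [-1.1, -0.3, 0.5]
opening: 0.0857
```

Run:
```python
from h import *
rep()
snap('scene','scene12'); cv2.imwrite('pics/c12.png',cv2.resize(cv2.imread('pics/scene12.png')[200:320,80:220],(560,480),interpolation=cv2.INTER_CUBIC))
```

```text
t 18.93 p [ 0.5354 -0.2886  0.0109] stand [-156.8 -387.8 -164.1] lean 0.05 xt [0.251 0.968 0.001] F [-1.1 -0.3  0.5] op 0.0857 q [-0.15  0.74  0.74  1.94 -0.72  0.75  1.09]
```

View pics/c12.png

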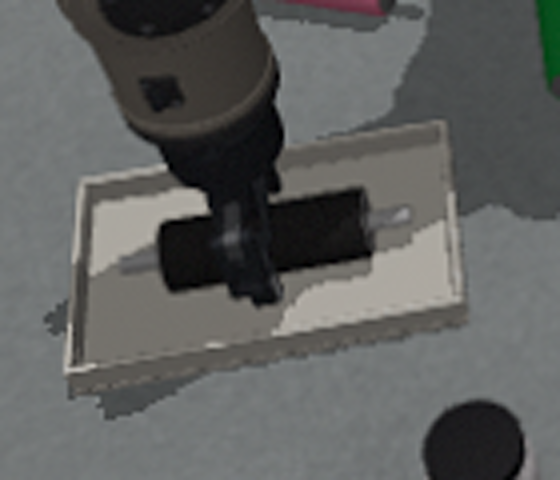

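The roller lies in the tray along its length, with the body at crop (265,238) and the fingers open around it. I'll withdraw straight up.

Request:
jog_arm:
  motion:
    - [[0, 0, -0.6, 0, 0, 0, 0], [0, 0, -1, 0, 0, 0, 0], [0, 0, -2, 0, 0, 0, 0], [0, 0, -2.5, 0, 0, 0, 0], [0, 0, -2.5, 0, 0, 0, 0], [0, 0, -2.5, 0, 0, 0, 0], [0, 0, -2.5, 0, 0, 0, 0], [0, 0, -2.5, 0, 0, 0, 0], [0, 0, -2.5, 0, 0, 0, 0], [0, 0, 0, 0, 0, 0, 0]]

```text
time_s: 19.82
eef_pos: [0.5364, -0.2902, 0.202]
ee_rot: [0.683, 0.731, 0.002, 0.002]
contact_force: [-0.1, 0.3, -0.0]
opening: 0.0856
```

Run:
```python
from h import *
rep()
for n in ('scene','top'):
    img,d=snap(n,n+'13')
    for t in ['roller','lever_grip','jar','beaker','mussel','tray','stand']:
        print(n,t,[(np.round(x['point'],3).tolist(),round(x['score'],2)) for x in spotter.pinpoint(n,t)][:6])
for x in spotter.pinpoint('scene','roller'): print((RT.inv().apply(np.array(x['point'])-TO)*1000).round(0))
```

```text
t 19.82 p [ 0.5364 -0.2902  0.202 ] stand [-156.3 -389.7   27. ] lean 0.32 xt [ 0.252  0.968 -0.001] F [-0.1  0.3 -0. ] op 0.0856 q [-0.32  0.51  0.98  1.83 -0.49  1.06  0.91]
scene roller [([0.34, 0.115, 0.018], 0.9), ([0.37, -0.077, 0.02], 0.77), ([0.281, -0.276, 0.025], 0.68), ([0.338, 0.346, 0.026], 0.59), ([0.539, -0.287, 0.033], 0.58)]
scene lever_grip [([0.538, 0.12, 0.114], 0.66), ([0.57, 0.262, 0.276], 0.62), ([0.533, -0.287, -0.001], 0.29)]
scene jar [([0.751, -0.142, 0.003], 0.92)]
scene beaker [([0.787, 0.091, -0.002], 0.9), ([0.556, 0.132, 0.176], 0.63)]
scene mussel [([0.591, 0.439, -0.002], 0.75)]
scene tray [([0.529, -0.287, 0.001], 0.97), ([0.631, 0.144, 0.334], 0.69)]
scene stand [([0.557, 0.132, -0.0], 0.9)]
top roller [([0.335, 0.337, 0.029], 0.96), ([0.336, 0.117, 0.017], 0.92), ([0.536, -0.287, 0.033], 0.72), ([0.278, -0.27, 0.03], 0.72), ([0.373, -0.079, 0.016], 0.66), ([0.749, -0.14, 0.002], 0.33)]
top lever_grip [([0.571, 0.26, 0.281], 0.55)]
top jar [([0.747, -0.138, 0.0], 0.63)]
top beaker []
top mussel [([0.59, 0.438, -0.001], 0.54)]
top tray [([0.535, -0.283, -0.003], 0.67)]
top stand [([0.559, 0.13, 0.0], 0.7)]
[-167.  417.   18.]
[-151.  224.   20.]
[-252.   31.   25.]
[-153.  648.   26.]
[ 4.  2. 33.]
```

View pics/scene13.png

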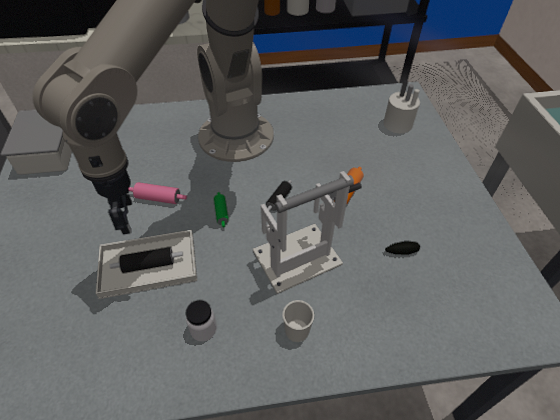

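View pics/top13.png

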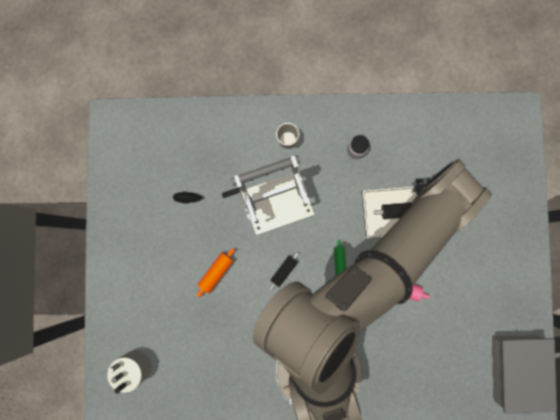

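The roller is in the tray (scene (146,260)) and the lever is still at the rear (scene (352,187)). The bystanders haven't moved, and the gripper is well above the tray, touching nothing.

Run:
```python
from h import *
print(job.sign_off())
```

```text
the job is handed in; nothing more can be done
None
```

The job is done and handed in at about 20 s of the 72 s allowed. The sign-off reports no verdict, so whether it passed is not confirmed.

**What I did**
- **Lever:** I caged the grip between the fingers and swung it over to about 1.43 rad, past the 1.2 that counts as open.
- **Taking the roller out:** I gripped the larger black roller with the gripper leaned 26° forward and lifted it 10 mm. I then brought it 23 mm forward, lowered it 83 mm through the slots and took it out to the front, holding it throughout.
- **Setting it down:** I lowered it lengthwise into the tray until I felt the floor, pressing with roughly 16 N. Then I opened the fingers and withdrew straight up.

**Last checks**
- **Roller:** the networks place its axis about 33 mm above the table, within 4 mm of the tray's middle.
- **Lever:** the grip was still at the rear and open.
- **Bystanders:** the jar and mussel are within about 4 mm of where they started, in both cameras. The beaker shows unmoved in the scene camera, but the network missed it in the last top view; it is visible there in its old place.
- **Gripper:** it hung about 170 mm above the roller with no contact force.

**What disagreed**
- One approach move to the roller fell 23 mm short because the arm was near a wrist singularity, so I finished it in small steps.
- The lever-grip network also gave false hits, including one at the stand that scored slightly above the real grip. I discounted them against the pictures.

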